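# Find the heavy side of a wheel on the tyre balancer

## Robot

A 6-joint arm with a two-finger parallel gripper is mounted at the origin on the work surface. World frame = base frame: x ahead of the robot, y to its left, z up, the work surface at z = 0. Lengths are in m, angles in rad, forces in N, time in s.
With the tool pointing down it reaches from about 0.375 to 0.9 m from the base axis. Payload 3.1 kg.
Tool frame: the origin (TCP) lies between the finger pads; the fingertips stand manip.finger_overhang ahead of it and the grasp point (between the pads) lies 5 mm behind it (manip.finger_overhang is the distance from the TCP to the fingertips, in m); z points along the fingers, y is the line along which they close (so a half turn about z gives the same grasp; the last joint's range is limited). The gripper opens to 85 mm and grips with 20 to 120 N. Pads are 22 mm wide; open, the fingers measure 114 mm over their backs; the gripper's body (76 mm by 85 mm) begins 54 mm behind the grasp point. The pads swing forward as they close: fully open they stand 13 mm farther back than shut.
Start: joints at [1.054, 0.527, 1.433, -0, 1.181, -0.178], TCP at [0.207, 0.59, 0.245] pointing down, gripper open.
Joint ranges: [-3.08, 3.08], [-0.75, 2.2], [0.22, 2.44], [-1.43, 4.57], [0, 2.65], [-2.85, 2.85]. Speed limits (rad/s): [2.79, 2.79, 3.14, 3.14, 3.14, 3.14].

## Interface

Orientations are given as a unit quaternion [x, y, z, w].
In Python, from station import manip gives the robot as it stands.
- The arm moves only by the tool drive_tool, never from a script. Its argument "plan" is a list of rows, each a list of 7 numbers: the shift along the tool's x, y, z in m, then the turn, a rotation vector about the tool's x, y, z in degrees, then the opening, from -1 (shut) to 1 (fully open). In form: [[x, y, z, wx, wy, wz, gripper], ...]. A call has 1 to 10 rows; each row shifts and turns the commanded pose from where the row before left it, along the tool's axes as they then stand; what a row does not reach is not made up. A row lasts 1/10 s, in which the tool goes at most 50 mm and 8.59 degrees, less where a joint would pass 70% of its speed; a pose out of reach is approached as far as the arm can. A call is refused whole if a number of a shift passes 0.05 or a number of a turn 8.59, either way. A call with a gripper value outside its range is refused whole. The fingers move at their own pace and stop on an object; "newtons" is the grip in N (left out, the last holds). Time passes only in rows, so rows that do not move let the fingers close. It gives the time, the measured TCP pose, the force, the opening and the grip force at its end, in the units of the state.
- manip.sense(): the state, without advancing time (a new reading comes with each control period).
- manip.snapshot(name): name is "scene" or "top" or "wrist"; returns a dict with "image" (384x512x3 uint8, red, green, blue), "z_map" (384x512 float32, m along the optical axis (not along the pixel's ray), 0 where there is no reading), "fov_y" (degrees; the focal length in pixels is half the picture's height over the tangent of half this angle, whatever the lens; pixels are square), "cx", "cy" (the principal point, pixels), "k1" (the pictures are not rectified: a ray, as slopes to the right and down, at radius r is drawn at 1 + k1 r^2 times it, then the intrinsics apply), "extrinsics" (4x4, takes a point from camera to world coordinates); the wrist camera has in their place "mount" (4x4, takes a point from camera to tool coordinates, whose origin is the TCP and whose axes are the flange's). Camera axes: x right, y up, looking along -z (the intrinsics and any distortion apply to the point x, -y, -z); pixel columns grow to the right and rows downward; lengths in m; the calibration is good to about 2 mm. A picture is of the moment at which its call begins: read the wrist's pose just before it.
- manip.sign_off(): hands the job in; it is judged then, once.
The state is a dict: "t": time; "q": joint angles; "qd": joint speeds; "tau": joint torques, N m; "tcp_pos": TCP position; "tool_rot": TCP orientation; "force": force on the tool from outside, world axes, zero at the start; "ft_torque": the same for the moment, N m; "finger_gap": opening from 0.0 (shut) to 1.0 (fully open); "gripper_force": force on a finger pad.
Only numpy, scipy, OpenCV 4.12 (cv2) and the standard library are available. Lean on these libraries where they do the work, as an engineer would, in place of code of your own. Each camera call takes 0.05 s, during which the arm holds its last target. There are 200 camera calls.

## Task

The buggy wheel on the tyre balancer has a heavy spot that cannot be seen. Spin it by hand and let it run free, and from how it swings find its heavy side (the bearings drag, so it stops a little off, on one side or the other); then turn the heavy side straight down and finish with the fingers still gripping the tyre, holding the wheel still there so that I can chalk the low point. Leave the other things on the bench where they are.

Things in the scene. Friction and masses are not known exactly. Their poses are not given: they have to be found in the camera images.
- balancer: Aluminium tyre balancer, fixed to the bench. Base plate 170 mm (its x) by 92 mm, 10 mm thick; two uprights, 34 mm wide plates with inner faces 56 mm either side of the wheel's middle and round tops 107 mm above the bench, 39 mm below the top of the wheel. Origin: centre of its underside, on the bench. Its x axis runs along the wheel's axle.
- axle (a point): Centre of the wheel, on the level axle, 90 mm above the bench; x along the axle. The bearings drag alike both ways and at every angle and speed, with 0.45 to 0.75 of the heavy side's greatest moment (7 to 10 mN m): let go, the wheel stays put if its heavy side is within 28 to 45 degrees of straight down or up; else it swings to the bottom, perhaps past it, and stops in 1 to 2 s.
- wheel: Black buggy wheel, 112 mm across, 42 mm wide, 0.19 kg, turns endlessly on the axle. Straddle the tyre from above, a finger on each side wall (42 mm over the pads, flat 41 to 56 mm from the axle). Starts at rest. Origin: its centre. Own x along the axle; own y, z turn with it, but were laid without regard to the heavy spot, which is hidden in the tyre, at any place round it, and cannot be seen.
- tape_mark (a point): Middle of a 10 mm wide strip of masking tape stuck across the tread and down both side walls, only to follow the wheel's turning: 56 mm from the axle, turns with the wheel, says nothing about the heavy side.
- tape_roll: Bystander: roll of masking tape lying flat, 68 mm across, 19 mm high. Origin: centre of its underside.
- glue_bottle: Bystander: small white glue bottle, 30 mm across, 85 mm high, standing. Origin: centre of its underside.
- hex_driver: Bystander: hex driver with black handle lying on the mat, 190 mm long along its x.
- spare_wheel_a: Bystander: spare wheel lying flat, 112 mm across, 42 mm high. Origin: centre of its underside.
- spare_wheel_b: Bystander: another spare wheel lying flat, the same size.
- battery_pack: Bystander: black battery pack lying flat, 138 by 46 by 25 mm. Origin: centre of its underside.
- spray_can: Bystander: spray can standing, 54 mm across, 170 mm high. Origin: centre of its underside.
- cross_wrench: Bystander: four-way wheel-nut wrench lying flat, 120 mm across, 13 mm high. Origin: its centre.
Not all that is in view belongs to the job. Leave any pink, red or yellow look-alike of the balancer alone.

How it is judged:
By the outcome, as a careful person would: the job done as asked, in the order asked, and still so for the second after the job is handed in, while the arm keeps its last pose, push and grip.
It also fails if it takes over 64 s, if anything falls off the work surface, if the arm or the gripper's body presses on something with over 40 N, if the wrist force passes 120 N, or if a joint passes its speed limit or range.

## Working session

There is one attempt and no reset: what is moved stays moved. The work goes in short steps, Python scripts to look and compute and a tool call to move; the robot and the scene stay as the last step left them, time stands still between calls to the robot, and variables do not carry over. Pictures are saved under pics/ and viewed, at most 10 in all, crops included, and the job is handed in when it is done.

Besides the shell and the picture viewer there is one more tool, called as name([rows], argument=value, ...), one row to a line, values as JSON. drive_tool: Moves the arm, as the interface text tells. Its arguments: {"type":"object","properties":{"plan":{"type":"array"},"newtons":{"type":"number"}},"required":["plan"]}

```bash
ls; mkdir -p pics; cat > h.py <<'E'
import numpy as np, cv2
from station import manip
def snap(n):
    s=manip.sense(); d=manip.snapshot(n)
    if n=="wrist":
        from scipy.spatial.transform import Rotation as R
        T=np.eye(4);T[:3,:3]=R.from_quat(s["tool_rot"]).as_matrix();T[:3,3]=s["tcp_pos"]
        d["E"]=T@np.array(d["mount"])
    else: d["E"]=np.array(d["extrinsics"])
    d["f"]=d["image"].shape[0]/2/np.tan(np.radians(d["fov_y"])/2)
    return d
def rays(d,uv):
    uv=np.asarray(uv,float).reshape(-1,1,2)
    K=np.array([[d["f"],0,d["cx"]],[0,d["f"],d["cy"]],[0,0,1]])
    p=cv2.undistortPoints(uv,K,np.array([d["k1"],0,0,0.]))[:,0]
    r=np.c_[p[:,0],-p[:,1],-np.ones(len(p))]
    return d["E"][:3,3], r@d["E"][:3,:3].T   # per unit z depth
def onplane(d,uv,z):
    o,r=rays(d,uv); return o+r*((z-o[2])/r[:,2])[:,None]
def cloud(d):
    h,w=d["z_map"].shape; v,u=np.mgrid[:h,:w]
    o,r=rays(d,np.c_[u.ravel(),v.ravel()])
    P=o+r*d["z_map"].reshape(-1,1)
    return P.reshape(h,w,3), d["z_map"]>0
def save(d,n): cv2.imwrite("pics/"+n,d["image"][:,:,::-1])
E
python3 - <<'E'
from h import *
s=manip.sense(); print({k:np.round(v,3) for k,v in s.items()}, manip.finger_overhang)
ims=[]
for n in ["scene","top"]:
    d=snap(n); ims.append(d["image"]); np.save(n+".npy",d,allow_pickle=True); save(d,n+".png"); print(n,np.round(d["E"],3).tolist(),d["fov_y"],d["k1"])
E
```

```text
pics
{'t': np.float64(0.0), 'q': array([ 1.055,  0.528,  1.434,  0.   ,  1.181, -0.178]), 'qd': array([ 0.   , -0.001,  0.   ,  0.002, -0.   ,  0.001]), 'tau': array([ 1.0000e-03, -4.4236e+01, -1.7803e+01, -0.0000e+00,  9.0000e-03,
       -0.0000e+00]), 'tcp_pos': array([0.207, 0.589, 0.244]), 'tool_rot': array([ 0.168,  0.986, -0.001, -0.   ]), 'force': array([ 0.356,  0.02 , -0.047]), 'ft_torque': array([ 0.013,  0.061, -0.043]), 'gripper_force': np.float64(0.0), 'finger_gap': np.float64(1.005)} 0.014
scene [[-0.881, -0.4, 0.253, 0.835], [0.473, -0.726, 0.499, 0.61], [-0.016, 0.56, 0.829, 1.124], [0.0, 0.0, 0.0, 1.0]] 50.66706722990328 0.04763322427172085
top [[-0.005, 0.994, -0.108, 0.398], [-1.0, -0.006, -0.012, -0.009], [-0.013, 0.108, 0.994, 1.237], [0.0, 0.0, 0.0, 1.0]] 50.16634712903917 -0.05711841855576069
```

View pics/scene.png

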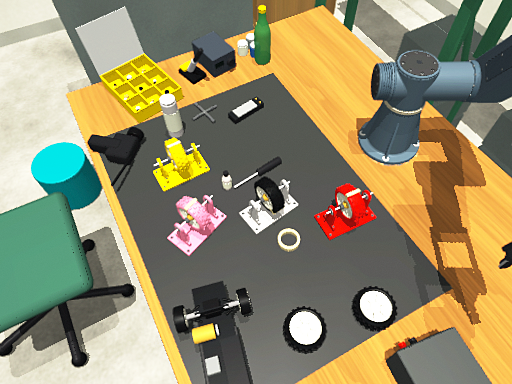

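View pics/top.png

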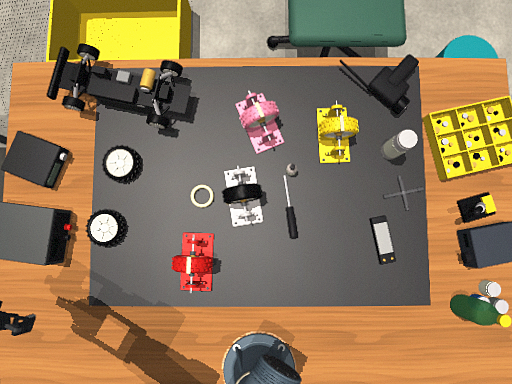

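The white balancer carries the black wheel at top (243,193) and scene (268,193); the red, pink and yellow ones are look-alikes. The glue bottle is at top (291,170) and the hex driver at (291,215), both near its −y side.

```bash
python3 - <<'E'
from h import *
for n,uv in [("top",(243,193)),("scene",(268,193))]:
    d=np.load(n+".npy",allow_pickle=True).item(); P,m=cloud(d)
    c=onplane(d,[uv],0.12)[0]; print(n,c.round(3))
    near=m&(np.hypot(P[...,0]-c[0],P[...,1]-c[1])<0.09)
    w=P[near&(P[...,2]>0.112)&(P[...,2]<.2)]
    (ctr,sz,a)=cv2.minAreaRect((w[:,:2]*1000).astype(np.float32)); print(" wheel>0.112",len(w),np.round(w.mean(0),4),ctr,sz,a,"ztop",np.percentile(w[:,2],[50,95,99]).round(4))
    hsv=cv2.cvtColor(d["image"],cv2.COLOR_RGB2HSV)
    b=P[near&(P[...,2]>0.004)&(P[...,2]<.016)&(hsv[...,2]>140)&(hsv[...,1]<60)]
    if len(b): print(" base",len(b),cv2.minAreaRect((b[:,:2]*1000).astype(np.float32)),np.median(b[:,2]))
    u=P[near&(P[...,2]>0.085)&(P[...,2]<.11)&(hsv[...,2]>140)&(hsv[...,1]<60)]
    print(" upr",len(u),cv2.minAreaRect((u[:,:2]*1000).astype(np.float32)))
    q=P[near&(P[...,2]>0.1)]; 
E
```

```text
top [0.506 0.04  0.12 ]
 wheel>0.112 531 [0.508  0.0454 0.1336] (508.88409423828125, 45.01856231689453) (42.18324661254883, 101.80218505859375) 8.911818504333496 ztop [0.1358 0.1442 0.1464]
 base 762 ((508.5350341796875, 45.9055061340332), (169.4019317626953, 91.62783813476562), 9.0216646194458) 0.008815435323796916
 upr 126 ((507.617919921875, 45.76251220703125), (157.43978881835938, 31.40064811706543), 8.3865327835083)
scene [0.515 0.053 0.12 ]
 wheel>0.112 420 [0.5074 0.0531 0.1349] (506.0897216796875, 44.62324905395508) (43.36733627319336, 101.92582702636719) 9.723440170288086 ztop [0.1376 0.1467 0.1492]
 base 585 ((520.4573974609375, 71.39075469970703), (128.96371459960938, 176.58544921875), 71.3471908569336) 0.011424627583592972
 upr 156 ((506.14691162109375, 43.821693420410156), (86.96477508544922, 137.58670043945312), 70.5389175415039)
```

drive_tool([
  [-0.0355,-0.032,0,0,0,0,1],
  [-0.0355,-0.032,0,0,0,0,1],
  [-0.0355,-0.032,0,0,0,0,1],
  [-0.0355,-0.032,0,0,0,0,1],
  [-0.0355,-0.032,0,0,0,0,1],
  [-0.0355,-0.032,0,0,0,0,1],
  [-0.0355,-0.032,0,0,0,0,1],
  [-0.0355,-0.032,0,0,0,0,1],
  [-0.0355,-0.032,0,0,0,0,1],
  [-0.0355,-0.032,0,0,0,0,1],
])

```text
t: 1.1
tcp_pos: [0.4364, 0.1683, 0.2452]
tool_rot: [0.168, 0.986, 0.0, -0.0]
force: [1.0, 0.5, -0.7]
finger_gap: 1.001
gripper_force: 0.0
```

drive_tool([
  [-0.036,-0.032,0,0,0,0,1],
  [-0.036,-0.032,0,0,0,0,1],
  [-0.036,-0.032,0,0,0,0,1],
  [0,0,0,0,0,8.5,1],
  [0,0,0,0,0,8.5,1],
  [0,0,0,0,0,8.5,1],
  [0,0,0,0,0,8.5,1],
  [0,0,0,0,0,8.5,1],
  [0,0,0,0,0,8.5,1],
  [0,0,0,0,0,8.5,1],
])

```text
t: 2.1
tcp_pos: [0.5057, 0.0438, 0.2449]
tool_rot: [0.637, 0.77, -0.0, -0.0]
force: [0.2, 0.2, -0.9]
finger_gap: 0.996
gripper_force: 0.0
```

```bash
python3 - <<'E'
from h import *
from scipy.spatial.transform import Rotation as R
s=manip.sense(); print(s["t"],s["tcp_pos"].round(4),s["q"].round(3)); print(R.from_quat(s["tool_rot"]).as_matrix().round(3))
d=snap("wrist"); print(np.array(d["mount"]).round(3),d["fov_y"])
np.save("w0.npy",d,allow_pickle=True)
t=np.load("scene.npy",allow_pickle=True).item()["image"]
d2=snap("scene")["image"]
c=[cv2.resize(x[150:240,220:320],(400,360),interpolation=cv2.INTER_CUBIC) for x in (t,d2)]
cv2.imwrite("pics/a.png",np.vstack([cv2.resize(np.hstack(c),(533,240)),cv2.resize(d["image"],(533,355))])[:,:,::-1])
E
```

```text
2.1 [0.5057 0.0438 0.2449] [-0.134  0.371  1.723 -0.     1.049 -0.322]
[[-0.187  0.982 -0.001]
 [ 0.982  0.187  0.   ]
 [ 0.    -0.001 -1.   ]]
[[-0.001  0.945  0.326  0.084]
 [ 1.     0.001 -0.    -0.001]
 [-0.     0.326 -0.945 -0.128]
 [ 0.     0.     0.     1.   ]] 62.29211275345871
```

View pics/a.png

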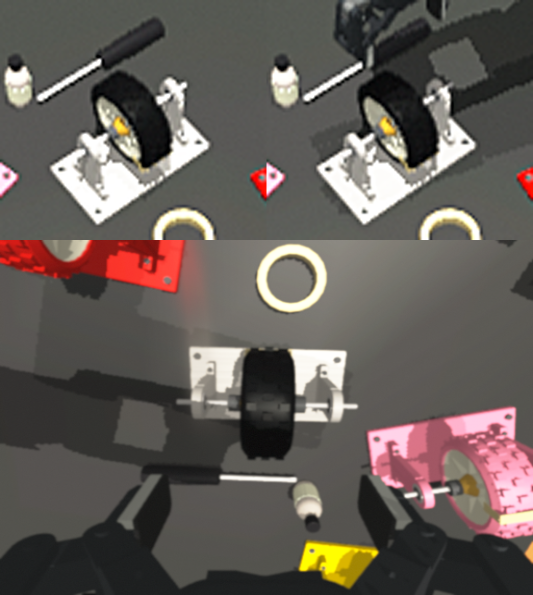

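The tape shows as a tan sliver at the low +y side of the wheel in the scene crop, at about (138,165). The wrist view shows the tool roughly centred over the wheel at (268,400). I'll write a tape-angle detector and go down.

```bash
cat >> h.py <<'E'
C=np.array([.5078,.0450,.090]); A=np.array([np.cos(np.radians(9)),np.sin(np.radians(9)),0]); T=np.array([-A[1],A[0],0]); Z=np.array([0,0,1.])
def tape(d,verb=False):
    """tape angle from straight down, + toward T: side wall (+A face) and tread hits, degrees"""
    hsv=cv2.cvtColor(d["image"],cv2.COLOR_RGB2HSV)
    m=cv2.inRange(hsv,(12,35,70),(35,200,255))>0
    v,u=np.nonzero(m); o,r=rays(d,np.c_[u,v]); out={}
    for name,off in (("side+",.0215),("side-",-.0215)):
        rn=r@A; s=(off-(o-C)@A)/rn; p=o+r*s[:,None]-C
        if ((o-C)@A)*off<0: continue
        rad=np.hypot(p@T,p@Z); k=(rad>.042)&(rad<.057)
        out[name]=(p[k]@T,p[k]@Z)
    # tread cylinder: near intersection
    oT,oZ=(o-C)@T,(o-C)@Z; rT,rZ=r@T,r@Z
    a=rT**2+rZ**2;b=oT*rT+oZ*rZ;c=oT**2+oZ**2-.056**2;D=b*b-a*c
    s=np.where(D>0,(-b-np.sqrt(np.abs(D)))/a,-1); p=o+r*s[:,None]-C
    k=(D>0)&(np.abs(p@A)<.0215); out["tread"]=(p[k]@T,p[k]@Z)
    res={}
    for n,(t,z) in out.items():
        if len(t)==0: continue
        ph=np.arctan2(t,-z); x=np.exp(1j*ph); g=np.ones(len(ph),bool)
        for _ in range(5):
            mu=np.angle(np.median(x[g].real)+1j*np.median(x[g].imag)); g=np.abs(np.angle(x*np.exp(-1j*mu)))<.35
            if not g.any(): break
        if g.any(): res[n]=(int(g.sum()),len(g),round(float(np.degrees(np.angle(x[g].mean()))),1))
    return res
E
python3 - <<'E'
from h import *
for n in ["scene","top","w0"]:
    d=np.load(n+".npy",allow_pickle=True).item(); print(n,tape(d))
E
```

```text
scene {'side+': (7, 28, 164.7), 'tread': (6, 6, 84.7)}
top {'side-': (2, 9, 113.0)}
w0 {'side-': (21, 25, 91.7), 'tread': (105, 105, 106.6)}
```

drive_tool([
  [0.001,0.002,0.03,0,0,1.8,1],
  [0,0,0.03,0,0,0,1],
  [0,0,0.03,0,0,0,1],
  [0,0,0.022,0,0,0,1],
  [0,0,0,0,0,0,1],
], newtons=30)

```text
t: 2.7
tcp_pos: [0.5055, 0.0453, 0.1306]
tool_rot: [0.646, 0.763, -0.002, -0.003]
force: [-0.2, 0.0, 1.2]
finger_gap: 0.997
gripper_force: 0.0
```

```bash
python3 - <<'E'
from h import *
s=manip.sense(); print(s["t"],s["tcp_pos"].round(4),s["force"].round(2))
d=snap("scene");e=snap("wrist");print(tape(d),tape(e))
cv2.imwrite("pics/b.png",np.hstack([cv2.resize(d["image"][150:240,220:320],(400,360),interpolation=cv2.INTER_CUBIC),cv2.resize(e["image"],(400,360))])[:,:,::-1])
E
```

```text
2.7 [0.5055 0.0453 0.1306] [-0.19  0.    1.24]
{'side+': (4, 20, 138.9), 'tread': (7, 7, 84.2)} {'side-': (64, 65, 75.4), 'tread': (226, 349, 100.0)}
```

View pics/b.png

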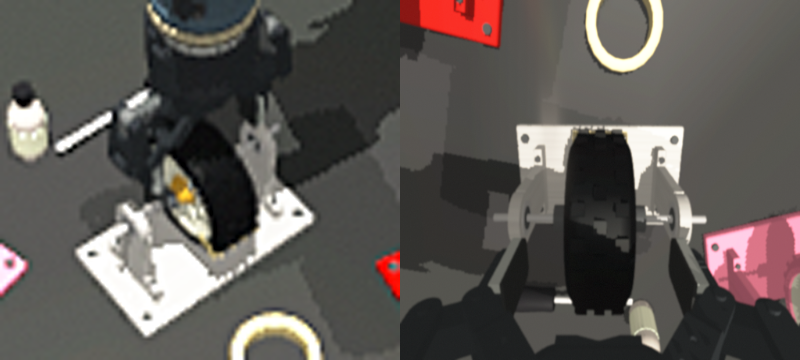

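drive_tool([
  [0,0.002,0,0,0,0,-1],
  [0,0,0,0,0,0,-1],
  [0,0,0,0,0,0,-1],
  [0,0,0,0,0,0,-1],
  [0,0,0,0,0,0,-1],
  [0,0,0,0,0,0,-1],
], newtons=30)

```text
t: 3.4
tcp_pos: [0.5075, 0.0454, 0.1343]
tool_rot: [0.647, 0.763, -0.002, -0.002]
force: [-4.9, -1.0, 7.1]
finger_gap: 0.483
gripper_force: 30.8
```

drive_tool([
  [-0.005,0,0.0003,0,7,0,-1],
  [-0.005,0,0.0003,0,7,0,-1],
  [-0.005,0,0.0003,0,7,0,-1],
  [-0.005,0,0.0003,0,7,0,-1],
  [-0.005,0,0.0003,0,7,0,-1],
  [-0.005,0,0.0003,0,7,0,-1],
  [-0.005,0,0.0003,0,7,0,-1],
  [0,0,0,0,0,0,-1],
])

```text
t: 4.2
tcp_pos: [0.513, 0.0118, 0.1189]
tool_rot: [0.589, 0.692, 0.269, -0.319]
force: [-7.0, -9.4, 8.4]
finger_gap: 0.485
gripper_force: 33.5
```

```bash
cat >> h.py <<'E'
def tilt():
    from scipy.spatial.transform import Rotation as R
    s=manip.sense(); M=R.from_quat(s["tool_rot"]).as_matrix(); z=M[:,2]; p=s["tcp_pos"]-C
    print("t %.2f"%s["t"],"A-off %.4f"%(p@A),"r %.4f"%np.hypot(p@T,p@Z),"phi_pos %.1f phi_tool %.1f"%(np.degrees(np.arctan2(p@T,-p@Z)),np.degrees(np.arctan2(-z@T,z@Z))),"F",s["force"].round(1),"gap %.3f"%s["finger_gap"],"q",s["q"].round(2))
E
python3 - <<'E'
from h import *
tilt()
d=snap("scene");e=snap("wrist");print(tape(d),tape(e))
cv2.imwrite("pics/c.png",np.hstack([cv2.resize(d["image"][150:240,220:320],(400,360),interpolation=cv2.INTER_CUBIC),cv2.resize(e["image"],(400,360))])[:,:,::-1])
E
```

```text
t 4.20 A-off -0.0001 r 0.0444 phi_pos -130.7 phi_tool -130.7 F [-7.  -9.4  8.4] gap 0.485 q [-0.54  0.8   1.68  0.63  1.36 -1.07]
{'side+': (12, 24, 116.9), 'tread': (52, 52, 113.8)} {'side-': (72, 72, 124.2), 'tread': (537, 645, 148.9)}
```

View pics/c.png

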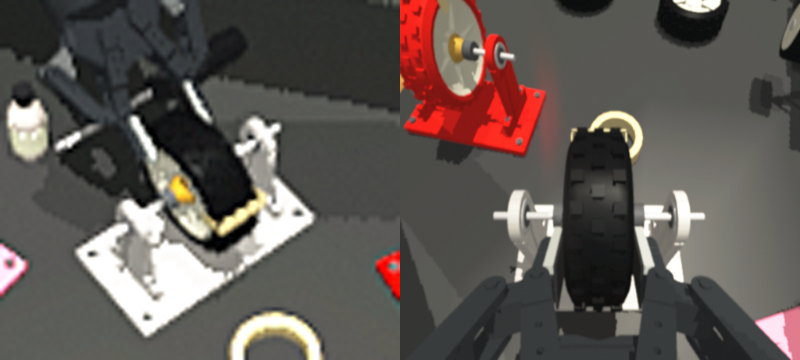

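The tape now shows at scene crop (240,215), while the wrist view has it at the far limb (600,135). The two views disagree on its angle, so I'll check with the depth map.

```bash
cat >> h.py <<'E'
def tape3(d):
    hsv=cv2.cvtColor(d["image"],cv2.COLOR_RGB2HSV)
    m=cv2.inRange(hsv,(12,35,60),(35,220,255))>0
    P,ok=cloud(d); p=P-C; a,t,z=p@A,p@T,p@Z; rad=np.hypot(t,z)
    k=m&ok&(rad>.044)&(rad<.064)&(np.abs(a)<.027)
    return k,np.degrees(np.arctan2(t,-z))[k],rad[k],a[k]
E
python3 - <<'E'
from h import *
for n in ("scene","wrist"):
    d=snap(n); np.save("x_"+n+".npy",d,allow_pickle=True)
    k,ph,rad,a=tape3(d); v,u=np.nonzero(k); print(n,len(ph),np.percentile(ph,[5,25,50,75,95]).round(1),"rad",np.percentile(rad,[5,50,95]).round(4),"a",np.percentile(a,[5,50,95]).round(4),"uv",np.median(u),np.median(v))
    P,ok=cloud(d); p=P-C; rad=np.hypot(p@T,p@Z); w=ok&(np.abs(p@A)<.015)&(rad<.07)&(p@Z>-.03)&(rad>.045)
    g=np.c_[(p@T)[w],(p@Z)[w]]; s=np.c_[2*g,np.ones(len(g))]; x=np.linalg.lstsq(s,(g**2).sum(1),rcond=None)[0]; print("circle fit T,Z,r",x[0],x[1],np.sqrt(x[2]+x[0]**2+x[1]**2),len(g))
E
```

```text
scene 57 [ 97.2 106.6 111.1 114.1 119.7] rad [0.0473 0.0539 0.0571] a [-0.0217  0.0003  0.0182] uv 280.0 204.0
circle fit T,Z,r -0.0015577078135834573 0.0025320548405702386 0.052990070480330775 383
wrist 217 [107.  112.5 114.4 137.1 156.7] rad [0.0459 0.0546 0.0556] a [-0.0228  0.0026  0.0196] uv 261.0 141.0
circle fit T,Z,r -0.00085210304710262 9.568719578953878e-06 0.05364549695893711 12630
```

```bash
python3 - <<'E'
from h import *
for n in ("scene","wrist"):
    d=np.load("x_"+n+".npy",allow_pickle=True).item()
    o=d["E"][:3,3]-C; print(n,"cam T,Z,A",o@T,o@Z,o@A)
    P,ok=cloud(d); p=P-C; rad=np.hypot(p@T,p@Z); w=ok&(np.abs(p@A)<.015)&(rad<.06)&(rad>.05)
    ph=np.degrees(np.arctan2((p@T)[w],-(p@Z)[w]))%360; print(np.percentile(ph,[0,1,5,50,95,100]).round(1))
    k,pt,r,a=tape3(d); v,u=np.nonzero(k)
    if n=="wrist":
        for vv in np.unique(v): s=v==vv; print(vv,u[s].min(),u[s].max(),s.sum(),pt[s].mean().round(1),r[s].mean().round(4))
E
```

```text
scene cam T,Z,A 0.5068753525731561 1.0344405026223702 0.4113547386849209
[ 54.4  72.9  91.7 159.1 221.2 238.4]
wrist cam T,Z,A -0.07489588268964457 0.1766916788564202 -0.00046263487363573316
[111.6 136.6 153.2 205.6 254.5 295.4]
137 226 282 11 131.4 0.0548
138 226 282 10 134.3 0.0547
139 220 288 37 119.7 0.0551
140 220 288 34 117.3 0.0548
141 220 288 26 123.4 0.0536
142 220 289 11 113.3 0.0548
143 220 289 11 116.3 0.0547
144 219 289 12 115.7 0.0542
145 219 289 7 120.2 0.0518
146 219 289 7 115.1 0.0517
147 219 289 7 115.9 0.051
148 219 289 7 126.2 0.0499
149 219 289 6 123.7 0.0495
150 219 289 6 134.7 0.0493
151 219 289 4 136.2 0.0486
152 289 289 1 142.3 0.0479
159 292 292 1 152.6 0.0472
160 292 293 2 151.4 0.0462
161 293 293 1 153.4 0.0464
162 293 293 1 153.7 0.046
163 293 294 2 155.6 0.0462
164 293 294 2 156.0 0.0458
165 293 294 2 157.3 0.0459
166 293 294 2 159.0 0.0462
167 294 294 1 160.6 0.0465
168 294 294 1 158.9 0.0449
169 295 295 1 160.4 0.0451
170 295 295 1 162.0 0.0455
171 295 295 1 162.7 0.0453
172 295 295 1 164.5 0.0458
175 296 296 1 165.7 0.0447
```

drive_tool([
  [0,0,0,0,0,0,1],
])

```text
t: 4.5
tcp_pos: [0.5148, 0.0138, 0.1197]
tool_rot: [0.589, 0.694, 0.268, -0.315]
force: [1.0, 0.9, -0.1]
finger_gap: 0.64
gripper_force: 0.0
```

```bash
cat >> h.py <<'E'
def track(n,tag,cam="scene"):
    L=[]
    for i in range(n):
        t=manip.sense()["t"]; d=snap(cam); k,ph,rad,a=tape3(d)
        d["t"]=t; L.append(d)
        if len(ph):
            x=np.exp(1j*np.radians(ph)); mu=np.angle(np.median(x.real)+1j*np.median(x.imag)); g=np.abs(np.angle(x*np.exp(-1j*mu)))<.3
            print("%.2f"%t,len(ph),g.sum(),np.degrees(np.angle(x[g].mean())).round(1) if g.any() else None)
        else: print("%.2f"%t,0)
    np.save(tag+".npy",L,allow_pickle=True)
E
python3 - <<'E'
from h import *
track(12,"r1"); tilt()
E
```

```text
4.50 60 58 111.2
4.55 66 63 114.1
4.60 66 62 117.5
4.65 74 72 121.5
4.70 62 61 127.7
4.75 50 48 135.5
4.80 47 42 143.6
4.85 38 35 153.4
4.90 36 36 164.7
4.95 34 33 177.0
5.00 46 39 -170.7
5.05 50 45 -159.4
t 5.10 A-off 0.0023 r 0.0424 phi_pos -133.5 phi_tool -131.0 F [ 0.4  0.6 -0.1] gap 1.000 q [-0.53  0.8   1.68  0.64  1.35 -1.07]
```

```bash
python3 - <<'E'
from h import *
track(20,"r1b"); tilt()
E
```

```text
5.10 55 52 -147.7
5.15 51 46 -138.2
5.20 40 36 -133.7
5.25 39 34 -129.8
5.30 34 30 -129.8
5.35 36 31 -129.8
5.40 37 32 -129.9
5.45 38 31 -128.9
5.50 36 32 -129.7
5.55 37 32 -130.4
5.60 36 32 -130.6
5.65 36 31 -129.6
5.70 34 30 -129.2
5.75 35 31 -130.6
5.80 37 31 -128.7
5.85 36 31 -131.7
5.90 36 29 -129.1
5.95 36 32 -130.8
6.00 37 31 -129.0
6.05 37 30 -130.9
t 6.10 A-off 0.0022 r 0.0425 phi_pos -133.5 phi_tool -131.0 F [ 0.7 -0.1  0.6] gap 0.999 q [-0.53  0.8   1.68  0.64  1.35 -1.07]
```

```bash
cat > fit.py <<'E'
import numpy as np
from scipy.integrate import solve_ivp
from scipy.optimize import least_squares
def sim(ts,c,m,d,p0,t0,sg):
    # x=sg*(phi-c): starts negative, moves +
    dt=.002; x=sg*(p0-c); v=0.; t=t0; out=[]; tt=[]; 
    tt.append(t);out.append(x); moving=True
    while t<ts[-1]+dt:
        if v==0 and moving:
            f=-m*np.sin(x); 
            if abs(f)<=d: moving=False
            else: v=(f-np.sign(f)*d)*dt
        if moving and v!=0:
            vn=v+(-m*np.sin(x)-d*np.sign(v))*dt
            if vn*v<=0: vn=0.
            x+=vn*dt; v=vn
        t+=dt; tt.append(t); out.append(x)
    return c+sg*np.interp(ts,tt,out)
def fit(runs,c0):
    # runs: list of (ts,phi_rad,sg)
    def f(p):
        r=[]
        for i,(ts,ph,sg) in enumerate(runs): r.append((sim(ts,p[0],p[1],p[1]*p[2],p[3+2*i],p[4+2*i],sg)-ph)*30)
        return np.concatenate(r)
    best=None
    for k0 in (.5,.6,.7):
      for dc in (-.2,0,.2):
        p=[c0+dc,30,k0]; 
        for ts,ph,sg in runs: p+=[ph[0],ts[0]-.05]
        s=least_squares(f,p,loss="soft_l1",diff_step=1e-4)
        if best is None or s.cost<best.cost: best=s
    s=best; J=s.jac; cov=np.linalg.pinv(J.T@J)
    print("c %.1f  m %.1f k %.3f"%(np.degrees(s.x[0]),s.x[1],s.x[2]),"cost",round(s.cost,2),"sd c",np.degrees(np.sqrt(cov[0,0])).round(2),"p0",np.degrees(s.x[3::2]).round(1),"t0",s.x[4::2].round(3))
    print("resid deg",np.degrees(f(s.x)/30).round(1)); return s.x
E
cat > runs.py <<'E'
import numpy as np
P1=[111.2,114.1,117.5,121.5,127.7,135.5,143.6,153.4,164.7,177,189.3,200.6,212.3,221.8,226.3,230.2,230,230,230,230]
R1=(4.5+.05*np.arange(len(P1)),np.radians(P1),1)
E
python3 -c "
from fit import *;from runs import *
fit([R1],np.radians(195))"
```

```text
c 228.3  m 33.5 k 0.705 cost 0.33 sd c 8.38 p0 [108.7] t0 [4.376]
resid deg [ 0.1 -0.3 -0.1  0.5  0.1 -0.5 -0.   0.1  0.  -0.2 -0.1  0.7 -0.1 -0.8
  0.7 -0.3  0.   0.   0.   0. ]
```

Released from 112°, the wheel swung to 230° and stopped. That leaves the heavy-down angle loose, so I'll re-grip on the +T side, carry the wheel past that point and release from the other side.

drive_tool([
  [0.0052,-0.002,0.0003,0,-7,0,1],
  [0.0052,0,0.0003,0,-7,0,1],
  [0.0052,0,0.0003,0,-7,0,1],
  [0.0052,0,0.0003,0,-7,0,1],
  [0.0052,0,0.0003,0,-7,0,1],
  [0.0052,0,0.0003,0,-7,0,1],
  [0.0052,0,0.0003,0,-7,0,1],
  [0.0052,0,0.0003,0,-7,0,1],
  [0.0052,0,0.0003,0,-7,0,1],
  [0,0,0,0,0,0,1],
])

```text
t: 7.1
tcp_pos: [0.5045, 0.0595, 0.1324]
tool_rot: [0.64, 0.759, -0.08, 0.093]
force: [0.0, 0.3, 0.8]
finger_gap: 1.003
gripper_force: 0.0
```

```bash
python3 - <<'E'
from h import *
tilt(); track(1,"y")
E
```

```text
t 7.10 A-off -0.0010 r 0.0449 phi_pos 160.8 phi_tool 166.0 F [0.  0.3 0.8] gap 1.003 q [ 0.03  0.56  1.83 -0.36  0.75  0.13]
7.10 32 28 -128.4
```

drive_tool([
  [0.001,0.001,0.002,0,-7,0,1],
  [0.0052,0,0.0003,0,-7,0,1],
  [0.0052,0,0.0003,0,-7,0,1],
  [0.0052,0,0.0003,0,-7,0,1],
  [0,0,0,0,0,0,-1],
  [0,0,0,0,0,0,-1],
  [0,0,0,0,0,0,-1],
  [0,0,0,0,0,0,-1],
  [0,0,0,0,0,0,-1],
])

```text
t: 8.05
tcp_pos: [0.5038, 0.0688, 0.1233]
tool_rot: [0.605, 0.711, -0.233, 0.272]
force: [-3.6, -0.8, 0.6]
finger_gap: 0.482
gripper_force: 32.5
```

```bash
python3 - <<'E'
from h import *
tilt(); track(2,"y")
E
```

```text
t 8.05 A-off -0.0002 r 0.0411 phi_pos 144.1 phi_tool 138.0 F [-3.6 -0.8  0.6] gap 0.482 q [ 0.29  0.72  1.79 -0.92  0.99  0.79]
8.05 34 30 -129.1
8.10 35 31 -129.4
```

drive_tool([
  [-0.0053,0,0.0008,0,7.5,0,-1],
  [-0.0053,0,0.0008,0,7.5,0,-1],
  [-0.0053,0,0.0008,0,7.5,0,-1],
  [-0.0053,0,0.0008,0,7.5,0,-1],
  [-0.0053,0,0.0008,0,7.5,0,-1],
  [-0.0053,0,0.0008,0,7.5,0,-1],
  [-0.0053,0,0.0008,0,7.5,0,-1],
])

```text
t: 8.85
tcp_pos: [0.5091, 0.0361, 0.1302]
tool_rot: [0.644, 0.759, 0.059, -0.07]
force: [-7.0, 2.1, -12.2]
finger_gap: 0.487
gripper_force: 34.2
```

```bash
python3 - <<'E'
from h import *
tilt()
E
```

```text
t 8.85 A-off -0.0001 r 0.0412 phi_pos -167.3 phi_tool -169.5 F [ -7.    2.1 -12.2] gap 0.487 q [-0.24  0.57  1.81  0.22  0.85 -0.56]
```

drive_tool([
  [-0.0053,0,0.0008,0,7.5,0,-1],
  [-0.0053,0,0.0008,0,7.5,0,-1],
  [-0.0053,0,0.0006,0,7.5,0,-1],
  [-0.0053,0,0.0004,0,7.5,0,-1],
  [-0.0053,0,0.0004,0,7.5,0,-1],
  [-0.0053,0,0.0004,0,7.5,0,-1],
  [-0.0035,0,0.0004,0,5,0,-1],
  [0,0,0,0,0,0,-1],
  [0,0,0,0,0,0,-1],
])

```text
t: 9.75
tcp_pos: [0.5136, 0.0078, 0.1077]
tool_rot: [0.561, 0.66, 0.322, -0.382]
force: [-5.3, -0.0, -0.5]
finger_gap: 0.488
gripper_force: 35.5
```

```bash
python3 - <<'E'
from h import *
tilt()
for c in("scene","wrist"):
    d=snap(c); np.save("s2_"+c+".npy",d,allow_pickle=True); print(tape(d)); k,ph,r,a=tape3(d); print(len(ph), np.percentile(ph,[10,50,90]) if len(ph) else 0)
E
```

```text
t 9.75 A-off -0.0001 r 0.0416 phi_pos -115.1 phi_tool -120.0 F [-5.3 -0.  -0.5] gap 0.488 q [-0.58  0.91  1.63  0.69  1.49 -1.14]
{'side+': (6, 18, -178.5)}
2 [-33.17176837 -29.04776377 -24.92375917]
{'side-': (9, 12, 176.6), 'tread': (297, 297, -171.2)}
52 [-175.40115559 -164.1600961   172.79274898]
```

drive_tool([
  [0,0,0,0,0,0,1],
])

```text
t: 9.95
tcp_pos: [0.5153, 0.0079, 0.1083]
tool_rot: [0.561, 0.661, 0.323, -0.379]
force: [0.1, -0.2, -0.8]
finger_gap: 0.642
gripper_force: 0.0
```

```bash
python3 - <<'E'
from h import *
track(32,"r2"); tilt()
E
```

```text
9.95 1 1 -34.0
10.00 6 4 -50.0
10.05 7 4 -42.6
10.10 9 6 -47.1
10.15 8 8 -52.8
10.20 8 7 -60.4
10.25 10 9 -75.5
10.30 8 7 -83.7
10.35 14 12 -91.7
10.40 16 11 -104.9
10.45 21 18 -121.0
10.50 31 30 -128.4
10.55 42 39 -134.7
10.60 50 43 -140.6
10.65 53 51 -143.6
10.70 51 51 -142.7
10.75 54 49 -143.8
10.80 51 47 -143.8
10.85 52 50 -144.2
10.90 57 50 -143.0
10.95 54 49 -143.8
11.00 52 48 -144.1
11.05 52 50 -143.2
11.10 52 49 -143.6
11.15 53 51 -142.7
11.20 53 50 -143.3
11.25 54 50 -143.2
11.30 51 50 -143.5
11.35 54 49 -143.8
11.40 53 49 -143.6
11.45 52 51 -143.7
11.50 50 50 -143.5
t 11.55 A-off 0.0010 r 0.0416 phi_pos -116.0 phi_tool -119.9 F [0.5 0.6 0.7] gap 1.002 q [-0.58  0.91  1.63  0.69  1.49 -1.14]
```

```bash
cat >> runs.py <<'E'
P2=np.array([-34,-40,-42.6,-47.1,-52.8,-60.4,-73,-83.7,-93,-106,-121,-128.4,-134.7,-140.6,-143.5,-143.5,-143.5,-143.5,-143.5])+360
R2=(9.95+.05*np.arange(len(P2)),np.radians(P2),-1)
E
python3 -c "
from fit import *;from runs import *
fit([R2],np.radians(220));x=fit([R1,R2],np.radians(222))
# energy only
from scipy.optimize import least_squares
D=np.radians
for a1,a2 in ((109,331),(112,331),(109,328),(109,334)):
  f=lambda p:[np.cos(D(b)-p[0])-np.cos(D(a)-p[0])-p[1]*abs(D(b-a)) for a,b in ((a1,230.2),(a2,216.5))]
  s=least_squares(f,[D(222),.6]);print(a1,a2,np.degrees(s.x[0]),s.x[1])"
```

```text
c 217.0  m 34.0 k 0.695 cost 3.11 sd c 15.8 p0 [326.3] t0 [9.873]
resid deg [-1.3  2.1  0.8 -0.  -1.1 -1.8  1.2  1.  -1.4 -0.4  3.1  0.4 -1.4 -0.7
  0.2  0.1  0.1  0.1  0.1]
c 222.0  m 29.5 k 0.648 cost 3.85 sd c 0.55 p0 [111.6 326.4] t0 [4.455 9.883]
resid deg [ 1.  -0.1 -0.4 -0.  -0.4 -0.9 -0.2  0.2  0.3  0.1  0.2  0.8 -0.2 -1.
  0.5 -0.4  0.1  0.1  0.1  0.1 -1.   2.4  1.   0.  -1.3 -2.1  0.7  0.6
 -1.7 -0.4  3.4  0.9 -0.8 -0.3  0.1 -0.  -0.  -0.  -0. ]
109 331 222.4697365467053 0.6567159591652572
112 331 222.84593946708455 0.6532448382125384
109 328 222.02850056587067 0.652867453859375
109 334 222.88263477439952 0.6602820289012715
```

drive_tool([
  [0,-0.001,0,0,0,0,-1],
  [0,0,0,0,0,0,-1],
  [0,0,0,0,0,0,-1],
  [0,0,0,0,0,0,-1],
  [0,0,0,0,0,0,-1],
  [-0.0021,0,0.0001,0,3,0,-1],
  [-0.0021,0,0.0001,0,3,0,-1],
  [0,0,0,0,0,0,-1],
  [0,0,0,0,0,0,-1],
], newtons=35)

```text
t: 12.45
tcp_pos: [0.5138, 0.0062, 0.1044]
tool_rot: [0.543, 0.639, 0.352, -0.416]
force: [-1.5, -1.7, 0.9]
finger_gap: 0.481
gripper_force: 36.8
```

```bash
python3 - <<'E'
from h import *
tilt(); track(6,"r3"); tilt()
d=snap("scene"); e=snap("top")
cv2.imwrite("pics/e.png",np.hstack([cv2.resize(d["image"][150:240,220:320],(400,360),interpolation=cv2.INTER_CUBIC),cv2.resize(e["image"],(400,360))])[:,:,::-1])
E
```

```text
t 12.45 A-off -0.0002 r 0.0418 phi_pos -110.2 phi_tool -113.9 F [-1.5 -1.7  0.9] gap 0.481 q [-0.6   0.96  1.61  0.72  1.57 -1.17]
12.45 50 47 -137.1
12.50 52 47 -138.2
12.55 50 45 -138.8
12.60 51 47 -138.2
12.65 50 47 -138.5
12.70 52 47 -138.2
t 12.75 A-off -0.0001 r 0.0418 phi_pos -110.3 phi_tool -114.0 F [-2.1 -2.1  1.1] gap 0.485 q [-0.6   0.96  1.61  0.72  1.57 -1.17]
```

View pics/e.png

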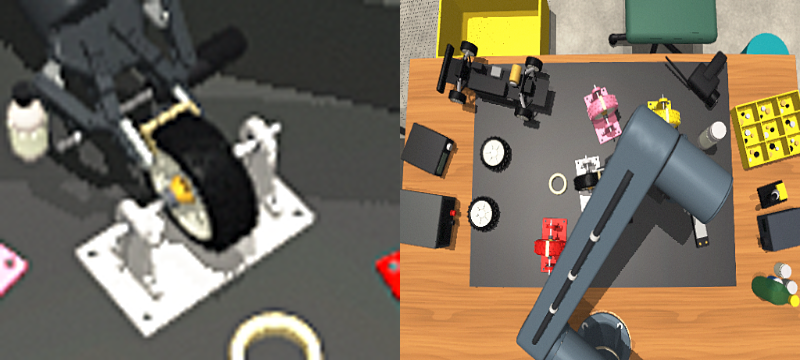

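The scene crop shows the tape at (170,120), about 221.8° against the 222.3° I want, with the fingers gripping the tyre. In the top view, what the arm leaves in sight is where it was.

```bash
python3 -c "
from station import manip
print(manip.sign_off())"
```

```text
the job is handed in; nothing more can be done
None
```

I released the wheel once from each side to find its heavy side, then turned that side straight down (within about 1° by my fit); the fingers are gripping the tyre there and the job is handed in.

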